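# Take the dial padlock off the tool chest's hasp

### The job

The dial padlock on the tool chest's hasp was left on its day setting, so only the last number is still to be dialled: turn the dial, feeling its clicks, until its pointer line stands at the index mark on the shackle side and it clicks home in the notch, then pull the lock off its shackle until it stands open. Unhook the open lock from the staple and present it: hold it up level, dial side up and shackle still out, at least 10 cm above the chest lid, and finish while holding it there; leave the things lying on the chest as they are.

Things in the scene. Friction and masses are not known exactly. Their poses are not given: they have to be found in the camera images.
- chest: Grey steel twin-lid tool chest, 340 mm (its x) x 460 mm (its y) x 120 mm high, fixed to the bench. Origin: centre of its underside. x runs from the near lid to the far lid, z up; its flat top is at z = +120 mm.
- staple_near (a point): Foot, on the lid top, of the near post of the hasp's steel staple; axes as the chest's. The staple is an arch in the chest's xz plane: two round posts of 6 mm diameter 48 mm apart along x, joined at the top by a 6 mm round bar; 20.5 mm clear under the bar, 26.5 mm high over all. This post stands inside the lock's closed shackle. The hasp leaf around it is flush with the lid.
- staple_far (a point): Foot, on the lid top, of the staple's far post, 48 mm along the chest's +x from the near one, beyond the shackle's bow (outside the U).
- padlock_center (a point): Centre, half-way up, of the loose brass padlock's body, 52 (x) x 50 (y) x 26 mm (z), about 0.4 kg in all, lying flat on the near lid with its dial up. Its +x points to the shackle side (towards the staple, within about 10 degrees of the chest's x), z out of the dial side. Once the dial is set, grip it by its two side faces, 50 mm apart across y, fingers astride the dial.
- dial_grip (a point): On the axis and half-way up the round fluted black dial, which sits on the middle of the lock's upper face: 35 mm diameter (37 over the flutes), standing from 1 to 16 mm above that face. The point's x points along the white pointer line on the dial's top, z out of the dial side.
- dial (a joint): Turn of the dial, rad, growing counter-clockwise seen from above. 0 (or a whole turn): pointer line at the index mark in the middle of the shackle side, the only place where the lock opens. It clicks every 0.524 rad (30 degrees), also at 0, settling there when let go; about 0.03 Nm turns it. Starts 2 to 5 clicks counter-clockwise of 0 (positive).
- shackle (a joint): How far the shackle is out of the body, m, along the lock's +x: 0 shut (under 3 mm of play while locked), 0.018 fully open (stop). It slides with about 3 N and stays where it is left. To open it, pull the body along its -x: after up to 15 mm of slack the near staple post catches the bow and the body comes off the shackle.
- shackle_bow (a point): Middle of the shackle's bow, on the centre line of its 8 mm round steel bar; axes as the lock's; moves with the shackle. The shackle is a U at half the lock's height, legs at the lock's y = +16 and -16 mm, 24 mm clear between. Shut, this point is 50 mm along +x from the body's centre and the inside of the bow 20 mm clear of the body; fully open 18 mm more.
- shackle_tip (a point): Tip of the shackle's short leg (lock's y = -16 mm); moves with the shackle. Shut, it is 4 mm inside the body's front face (x = +26 mm); fully open, 14 mm clear of it: through that gap the near staple post leaves the U sideways on the lock's -y side, the lock moving to its +y. The long leg (y = +16 mm) stays in the body. The staple's bar stops the shackle from rising while the post is inside.
- battery: Bystander: black power-tool battery pack, 75 x 110 x 62 mm, lying on the far lid, -y side. Origin: centre of its underside.
- screwdriver: Bystander: screwdriver, 150 mm long, lying on the near lid, -y side.
- bit_case: Bystander: flat grey bit case, 52 x 85 x 20 mm, lying on the near lid, +y side. Origin: centre of its underside.
- heater_plate: Bystander: flat aluminium heater plate with a rounded end, 70 x 160 mm, 12 mm thick (22 mm at its steel foot), lying on the far lid, +y side. Origin: on its underside, 85 mm from the round end.
Mind the look-alikes: they are no part of the job. Leave any orange, red or turquoise look-alike of the part that bears padlock_center alone.

How it is judged:
By the outcome, as a careful person would: the job done as asked, in the order asked, and still so for the second after the job is handed in, while the arm keeps its last pose, push and grip.
It also fails if it takes over 64 s, if anything falls off the work surface, if the arm or the gripper's body presses on something with over 40 N, if the wrist force passes 120 N, or if a joint passes its speed limit or range.

### The arm

A 6-joint arm with a two-finger parallel gripper is mounted at the origin on the work surface. World frame = base frame: x ahead of the robot, y to its left, z up, the work surface at z = 0. Lengths are in m, angles in rad, forces in N, time in s.
With the tool pointing down it reaches from about 0.35 to 0.875 m from the base axis. Payload 4.2 kg.
Tool frame: the origin (TCP) lies at the very end of the fingers, on their centre line; the grasp point (between the pads) lies 19 mm behind it; z points along the fingers, y is the line along which they close (so a half turn about z gives the same grasp; the last joint's range is limited). The gripper opens to 87 mm and grips with 3 to 60 N. Pads are 19 mm wide; open, the fingers measure 117 mm over their backs; the gripper's body (75 mm by 190 mm) begins 51 mm behind the grasp point.
Start: joints at [1.385, 0.385, 0.008, 0, -1.194, -0.259], TCP at [0.269, 0.564, 0.223] pointing down, gripper open.
Joint ranges: [-3.14, 3.14], [-1.21, 2.06], [-1.07, 1.41], [-3.16, 2.05], [-2.99, -0.16], [-3.1, 3.1]. Speed limits (rad/s): [2.79, 2.79, 3.14, 3.14, 3.14, 3.14].

### API

Orientations are given as a unit quaternion [w, x, y, z].
In Python, from rig import r gives the robot as it stands. Calls block until the motion is done:
- r.move_to(position, orientation): joint-space move of the TCP to a pose.
- r.servo_line(position, frame=None, speed=0.15): straight line of the TCP; frame=None keeps the orientation; speed is the mean speed in m/s.
- r.set_joints(angles): joint-space move.
- r.gripper_to(opening, force=None): opening from 0.0 (shut) to 1.0 (fully open); force is the grip in N (None keeps the last); returns when the fingers have stopped.
- r.sleep(seconds).
- r.solve_ik(position, orientation): joint angles nearest the present ones, or None.
- r.capture(name): name is "side" or "top" or "wrist"; returns a dict with "pixels" (480x640x3 uint8, red, green, blue), "camera_matrix" (3x3 intrinsics, pixels), "dist" ([k1, k2, p1, p2, k3] as OpenCV has them; the pictures are not rectified), "camera_from_world" (4x4, takes a point from world to camera coordinates); the wrist camera has in their place "hand_eye" (4x4, takes a point from camera to tool coordinates, whose origin is the TCP and whose axes are the flange's). Camera axes: x right, y down, z forward; pixel columns grow to the right and rows downward; lengths in m; the calibration is good to about 2 mm. A picture is of the moment at which its call begins: read the wrist's pose just before it. There is no depth.
A pose or a line that the arm cannot do raises r.MotionError and nothing moves.
- r.job_done(): hands the job in; it is judged then, once.
Readings, each from a call of its own:
- r.get_time(): time.
- r.get_q(): joint angles.
- r.get_joint_vel(): joint speeds.
- r.get_joint_efforts(): joint torques, N m.
- r.get_tool_pos(): TCP position.
- r.get_tcp_rot(): TCP orientation.
- r.get_force(): force on the tool from outside, world axes, zero at the start.
- r.get_moment(): the same for the moment, N m.
- r.get_finger_gap(): opening from 0.0 (shut) to 1.0 (fully open).
- r.get_gripper_force(): force on a finger pad.
Only numpy, scipy, OpenCV 4.12 (cv2) and the standard library are available. Lean on these libraries where they do the work, as an engineer would, in place of code of your own. Each camera call takes 0.05 s, during which the arm holds its last target. There are 200 camera calls.

## Working session

There is one attempt and no reset: what is moved stays moved. The work goes in short steps, each a Python script; the robot and the scene stay as the last script left them, time stands still between calls to the robot, and variables do not carry over. Pictures are saved under pics/ and viewed, at most 10 in all, crops included, and the job is handed in when it is done.

```bash
mkdir -p pics; ls; python3 - <<'E'
from rig import r
import cv2,numpy as np
for n in ("top","side"):
    c=r.capture(n); cv2.imwrite(f"pics/{n}0.png",c["pixels"][:,:,::-1])
    np.savez(f"{n}0.npz",**c); print(n,c["camera_matrix"].tolist(),c["dist"],c["camera_from_world"].round(3).tolist())
print(r.get_time(),r.get_tcp_rot())
E
```

```text
pics
top [[500.2828082169177, 0.0, 307.6736820586054], [0.0, 500.2828082169177, 249.296203092713], [0.0, 0.0, 1.0]] [-0.12876597  0.          0.          0.          0.        ] [[0.015, -1.0, 0.02, 0.019], [-1.0, -0.016, -0.019, 0.562], [0.019, -0.02, -1.0, 0.997], [0.0, 0.0, 0.0, 1.0]]
side [[481.94751559698364, 0.0, 324.303512294179], [0.0, 481.94751559698364, 239.39980502496059], [0.0, 0.0, 1.0]] [0.03870359 0.         0.         0.         0.        ] [[-0.997, -0.081, 0.017, 0.579], [-0.068, 0.684, -0.726, 0.095], [0.047, -0.725, -0.688, 0.985], [0.0, 0.0, 0.0, 1.0]]
0.1 [ 9.54311270e-04  9.75354127e-01 -2.20643131e-01 -1.57403464e-04]
```

View pics/top0.png

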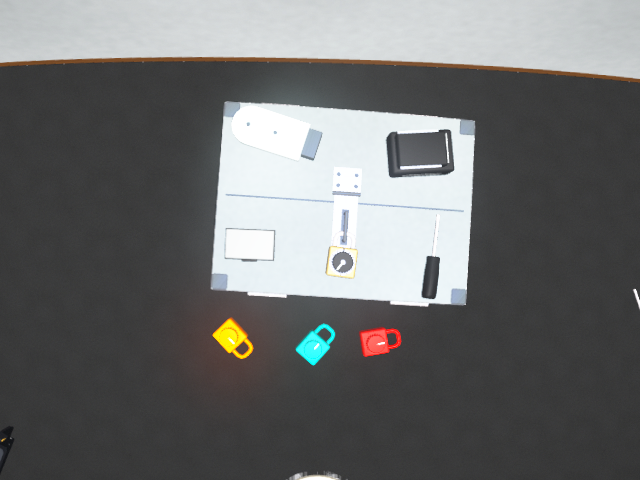

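View pics/side0.png

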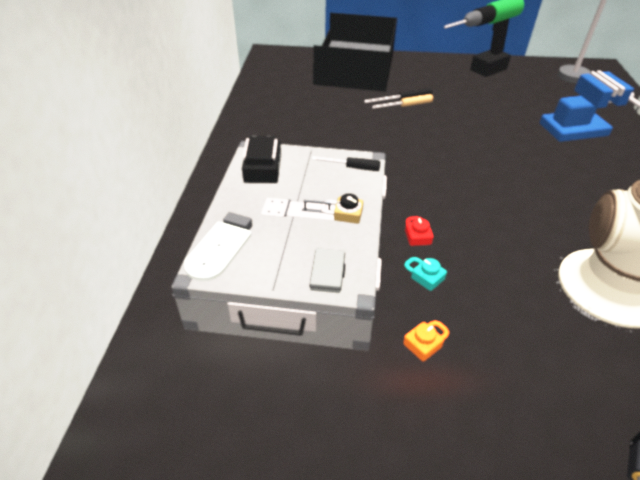

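Top view: the brass lock with a black dial is on the near lid at (342,262), with its shackle on the hasp at (344,235). The orange (233,338), turquoise (316,345) and red (378,342) padlocks on the bench are look-alikes. The target is the brass one: it is the only one on the lid and at the staple. Next I'll bring the wrist camera over it for the confirming crop.

```bash
cat > h.py <<'E'
from rig import r
import cv2,numpy as np
from scipy.spatial.transform import Rotation as R
def rot(q): return R.from_quat(np.r_[q[1:],q[0]]).as_matrix()
def down(yaw):  # tool z down, tool x at world yaw
    c,s=np.cos(yaw),np.sin(yaw)
    q=R.from_matrix(np.array([[c,s,0],[s,-c,0],[0,0,-1]])).as_quat()
    return [q[3],q[0],q[1],q[2]]
def toolyaw():
    m=rot(r.get_tcp_rot()); return np.arctan2(m[1,0],m[0,0])
def shot(n,fn=None):
    T=np.eye(4); T[:3,:3]=rot(r.get_tcp_rot()); T[:3,3]=r.get_tool_pos()
    c=r.capture(n)
    c["wfc"]=T@c["hand_eye"] if n=="wrist" else np.linalg.inv(c["camera_from_world"])
    if fn: cv2.imwrite(fn,c["pixels"][:,:,::-1])
    return c
def plane(c,uv,z):
    p=cv2.undistortPoints(np.array(uv,float).reshape(-1,1,2),c["camera_matrix"],c["dist"])[:,0]
    d=np.c_[p,np.ones(len(p))]@c["wfc"][:3,:3].T; o=c["wfc"][:3,3]
    return o+d*((z-o[2])/d[:,2])[:,None]
def pix(c,P):
    W=np.linalg.inv(c["wfc"]); return cv2.projectPoints(np.array(P,float).reshape(-1,1,3),cv2.Rodrigues(W[:3,:3])[0],W[:3,3],c["camera_matrix"],c["dist"])[0][:,0]
E
python3 - <<'E'
from h import *
c=shot("top")
d=plane(c,[(342,262)],.162)[0]; k=plane(c,[(224,102),(475,121),(466,304),(211,290)],.12)
print(d,k,toolyaw()); 
w=shot("wrist"); print(w["hand_eye"].round(3),w["camera_matrix"][0,0])
# put camera roughly above the lock; try yaw 0 and pi
he=w["hand_eye"]
for yaw in (0,np.pi,):
    Rm=rot(down(yaw)); 
    cam=np.array([d[0]-0.0,d[1],0.39]); t=cam-Rm@he[:3,3]; ax=Rm@he[:3,2]
    t[:2]-=ax[:2]/-ax[2]*(0.39-.162)
    j=r.solve_ik(t.tolist(),down(yaw)); print(yaw,t,ax,j)
E
```

```text
[ 0.53790675 -0.02790664  0.162     ] [[ 0.82271961  0.18474703  0.12      ]
 [ 0.79999793 -0.2743514   0.12      ]
 [ 0.4648859  -0.25809097  0.12      ]
 [ 0.48439092  0.20004641  0.12      ]] -0.4448686055358465
[[-0.001 -0.961 -0.276  0.076]
 [ 1.    -0.001  0.    -0.001]
 [-0.    -0.276  0.961 -0.162]
 [ 0.     0.     0.     1.   ]] 401.1125532577667
0 [ 0.52748507 -0.0284044   0.22831428] [-2.75961276e-01 -1.87643358e-04 -9.61168736e-01] [ 0.2535268   0.21573339 -0.21894832  0.         -1.13611462  1.31726953]
3.141592653589793 [ 0.54832844 -0.02740888  0.22831428] [ 2.75961276e-01  1.87643358e-04 -9.61168736e-01] [ 0.24539805  0.25142042 -0.17109934  0.         -1.14827656 -1.81619438]
```

```bash
python3 - <<'E'
from h import *
r.move_to([0.535,-0.0284,0.215],down(0))
c=shot("wrist","pics/w1.png"); np.savez("w1.npz",**c)
print(pix(c,[[.538,-.028,.162]]),r.get_time())
E
```

```text
[[311.50617457 263.98120511]] 2.5667
```

View pics/w1.png

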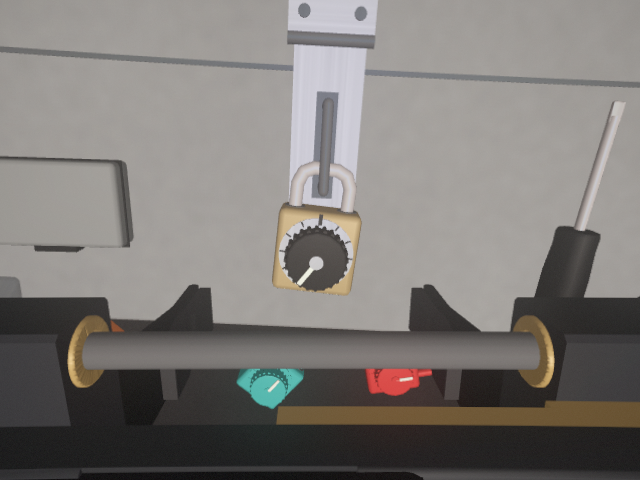

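The crop shows the brass lock with its dial at (316,263), the pointer tip at (300,284), the index mark at (320,218) and the near staple post at (322,193) inside the U. This is the right lock. Next I'll compute the pose.

```bash
cat >> h.py <<'E'
def lockpose(c,g,zb=.147,zd=.162,fn=None):
    "body centre/yaw from brass mask, pointer angle; g = approx dial world xyz"
    im=c["pixels"].astype(int); u,v=pix(c,[g])[0]
    hsv=cv2.cvtColor(c["pixels"],cv2.COLOR_RGB2HSV)
    m=((hsv[...,0]>10)&(hsv[...,0]<28)&(hsv[...,1]>75)&(hsv[...,2]>90)).astype(np.uint8)
    win=np.zeros_like(m); cv2.circle(win,(int(u),int(v)),75,1,-1); m*=win
    ct=max(cv2.findContours(cv2.morphologyEx(m,cv2.MORPH_OPEN,np.ones((3,3))),cv2.RETR_EXTERNAL,cv2.CHAIN_APPROX_NONE)[0],key=cv2.contourArea)
    P=plane(c,cv2.convexHull(ct)[:,0],zb)[:,:2]
    (b,s,a)=cv2.minAreaRect((P*1e3).astype(np.float32)); by=np.radians((a+45)%90-45)
    D=plane(c,np.stack(np.meshgrid(np.arange(640),np.arange(480)),-1).reshape(-1,2),zd)[:,:2].reshape(480,640,2)
    near=np.hypot(*(D-np.array(g)[:2]).transpose(2,0,1))
    dark=((hsv[...,2]<75)&(near<.026)).astype(np.uint8)
    dct=max(cv2.findContours(dark,cv2.RETR_EXTERNAL,cv2.CHAIN_APPROX_NONE)[0],key=cv2.contourArea)
    pd=plane(c,dct[:,0],zd)[:,:2]
    dc,dr=cv2.minEnclosingCircle((pd*1e3).astype(np.float32)); dc=np.array(dc)/1e3
    w=(np.hypot(*(D-dc).transpose(2,0,1))<.0155)&(hsv[...,2]>120)
    Q=D[w]-dc; far=Q[np.hypot(*Q.T)>.007].mean(0)
    pa=np.arctan2(far[1],far[0])
    return dict(body=np.array(b)/1e3,size=s,yaw=by,dial=dc,dr=dr,ptr=pa,rel=np.degrees((pa-by)%(2*np.pi)),n=int(w.sum()))
E
python3 - <<'E'
from h import *
c=dict(np.load("w1.npz")); print(lockpose(c,[.538,-.028,.162]))
print(plane(c,[(282,204),(361,209),(352,295),(273,290)],.146).round(4).tolist())
print(plane(c,[(316,263),(300,284)],.162).round(4).tolist(), plane(c,[(324,192)],.13), plane(c,[(320,218)],.147))
E
```

```text
{'body': array([ 0.5407644 , -0.03042873]), 'size': (48.47117614746094, 50.883419036865234), 'yaw': np.float64(-0.11918391563209813), 'dial': array([ 0.54293567, -0.03055909]), 'dr': 17.523969650268555, 'ptr': np.float64(2.7605489466800677), 'rel': np.float64(164.9965391356153), 'n': 240}
[[0.5694, -0.0109, 0.146], [0.5664, -0.0569, 0.146], [0.5122, -0.0532, 0.146], [0.5156, -0.0042, 0.146]]
[[0.5386, -0.0305, 0.162], [0.5259, -0.0214, 0.162]] [[ 0.57393095 -0.03574937  0.13      ]] [[ 0.56126178 -0.03298341  0.147     ]]
```

Pointer at 144.4° minus lock yaw of −7° gives about 151°, so 5 clicks. I'll grip the dial and turn it clockwise.

```bash
python3 - <<'E'
from h import *
xy=[.540,-.031]; y0=1.1
r.gripper_to(0.75)
r.move_to(xy+[.20],down(y0)); r.servo_line(xy+[.150],speed=.1)
f0=r.get_force(); m0=r.get_moment()
r.gripper_to(0.0,12); print("gap",r.get_finger_gap()*87,r.get_gripper_force(),r.get_force()-f0,r.get_tool_pos())
q=np.array(r.get_q())
for i in range(1,31):
    q2=q.copy(); q2[5]-=np.radians(5*i); r.set_joints(q2.tolist())
    print(5*i,"%.3f"%(r.get_moment()[2]-m0[2]),np.round(r.get_force()-f0,1),end="; ")
print(r.get_time())
c=shot("wrist","pics/w2.png")
E
```

```text
gap 34.18013490733602 12.00038731098175 [-4.41193464  1.60359362  3.4833594 ] [ 0.53934588 -0.03095298  0.15011983]
5 0.074 [-2.1  0.4  1.7]; 10 -0.013 [-3.2  1.6  2.3]; 15 0.001 [-2.2  1.2  2. ]; 20 0.017 [-2.8  1.   1.7]; 25 -0.052 [-2.4  0.2  1.6]; 30 -0.021 [-1.8 -0.5  1.6]; 35 -0.011 [-2.  -0.8  1.6]; 40 -0.001 [-1.3  0.4  1.2]; 45 -0.007 [-1.4  0.7  1.9]; 50 -0.025 [-0.4  1.1  0.2]; 55 0.065 [-1.7  0.5  0.6]; 60 -0.007 [-1.2 -0.6  1. ]; 65 -0.017 [-0.3 -0.4  0.8]; 70 -0.041 [-0.5 -0.5  0.5]; 75 0.045 [-0.5 -0.3  0.9]; 80 0.015 [-0.8 -0.3  0.6]; 85 -0.014 [-0.9 -0.5  2.5]; 90 -0.032 [-0.1 -0.3  0.9]; 95 -0.014 [-1.2  0.2  1.1]; 100 -0.044 [-0.2 -0.9 -0.2]; 105 0.009 [-0.1  0.5  0.7]; 110 -0.017 [-0.9  1.1  1.1]; 115 -0.042 [-0.7  0.4  1.3]; 120 -0.067 [-0.1  0.3  2.3]; 125 -0.067 [-1.3 -0.8  1.8]; 130 -0.044 [-0.5 -0.3  1.2]; 135 -0.008 [-0.7  0.7  2. ]; 140 -0.029 [-1.6  1.4  1.4]; 145 -0.024 [-0.7  0.8  1.9]; 150 0.003 [-1.   0.5  1.4]; 13.0917
```

View pics/w2.png

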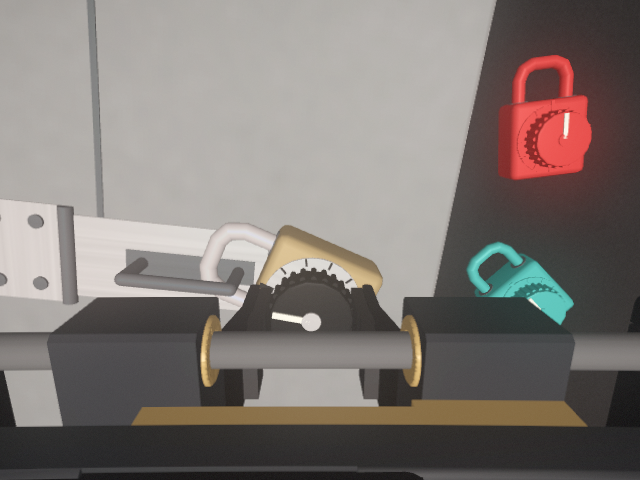

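The dial was turned 150°, but the body came along clockwise by about 20° until its leg met the post. The pointer tip at (272,316) and the body edge (285,230)–(380,275) show about 25° still missing. I'll turn on.

```bash
python3 - <<'E'
from h import *
q=np.array(r.get_q()); m=[]
for i in range(1,6):
    q2=q.copy(); q2[5]-=np.radians(5*i); r.set_joints(q2.tolist()); m.append(round(r.get_moment()[2],3))
print(m,r.get_time())
r.gripper_to(0.75); p=list(r.get_tool_pos()); p[2]=.215; r.servo_line(p,speed=.15)
r.move_to([0.535,-0.0284,0.215],down(-.1))
c=shot("wrist","pics/w3.png"); np.savez("w3.npz",**c); print(lockpose(c,[.538,-.028,.162]),r.get_time())
u,v=pix(c,[[.54,-.031,.15]])[0].astype(int)
cv2.imwrite("pics/w3c.png",cv2.resize(c["pixels"][v-100:v+100,u-120:u+120,::-1],None,fx=3,fy=3,interpolation=cv2.INTER_CUBIC)); print(u,v)
E
```

```text
[np.float64(-0.054), np.float64(-0.044), np.float64(0.049), np.float64(-0.009), np.float64(0.012)] 14.3917
{'body': array([ 0.54149585, -0.03030029]), 'size': (48.45227813720703, 50.41489791870117), 'yaw': np.float64(-0.3643446718887595), 'dial': array([ 0.55170813, -0.0296597 ]), 'dr': 15.075745582580566, 'ptr': np.float64(-0.020373723382280915), 'rel': np.float64(19.70808362453299), 'n': 847} 17.4583
314 253
```

View pics/w3c.png

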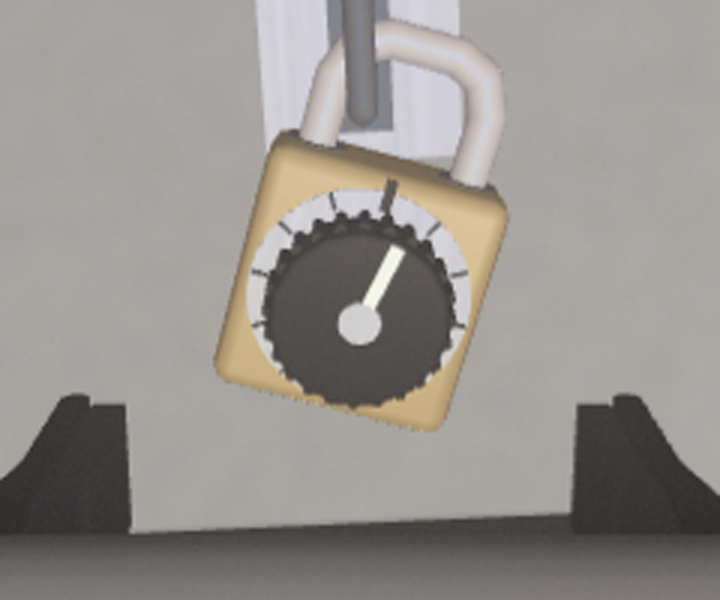

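```bash
python3 - <<'E'
from h import *
c=dict(np.load("w3.npz"))
C=lambda a:[(x/3+194,y/3+153) for x,y in a]
p=plane(c,C([(360,325),(398,248)]),.162); b=plane(c,C([(275,140),(217,370),(507,215),(440,430),(390,195)]),.146)
a=lambda u,v:np.degrees(np.arctan2(*(v-u)[1::-1]))
print(p,b,a(p[0],p[1]),a(b[1],b[0]),a(b[3],b[2]),a(p[0],b[4]))
E
```

```text
[[ 0.53913195 -0.03042356  0.162     ]
 [ 0.55328316 -0.03885517  0.162     ]] [[ 5.72839675e-01 -1.74400311e-02  1.46000000e-01]
 [ 5.27130735e-01 -1.12511995e-04  1.46000000e-01]
 [ 5.53498830e-01 -6.09683599e-02  1.46000000e-01]
 [ 5.09367985e-01 -4.42243548e-02  1.46000000e-01]
 [ 5.59816984e-01 -3.85032651e-02  1.46000000e-01]] -30.787463809714033 -20.760906602184985 -20.777610856200997 -21.33594201281148
```

The pointer overshot by about 10° (rel ≈ −10°) with the body at −21°. I'll regrip, press down gently so the body stays put, and turn back counter-clockwise 10°.

```bash
python3 - <<'E'
from h import *
r.sleep(.2)
xy=[.540,-.0308]
r.move_to(xy+[.20],down(-.35)); r.servo_line(xy+[.150],speed=.1)
f0=r.get_force(); m0=r.get_moment()
r.gripper_to(0.0,25); f1=r.get_force()
z=.150
while r.get_force()[2]-f0[2]<12 and z>.147:
    z-=.0005; r.servo_line(xy+[z],speed=.02)
print(z,r.get_tool_pos(),r.get_force()-f0)
q=np.array(r.get_q())
for i in range(1,6):
    q2=q.copy(); q2[5]+=np.radians(2*i); r.set_joints(q2.tolist()); print("%.3f"%(r.get_moment()[2]-m0[2]),end=" ")
r.gripper_to(0.75); p=list(r.get_tool_pos()); p[2]=.215; r.servo_line(p,speed=.15)
r.move_to([0.535,-0.0284,0.215],down(-.3))
c=shot("wrist","pics/w4.png"); np.savez("w4.npz",**c); print(lockpose(c,[.538,-.028,.162])["yaw"]*57.3,r.get_time())
u,v=pix(c,[[.54,-.031,.15]])[0].astype(int)
cv2.imwrite("pics/w4c.png",cv2.resize(c["pixels"][v-100:v+100,u-120:u+120,::-1],None,fx=3,fy=3,interpolation=cv2.INTER_CUBIC)); print(u,v)
E
```

```text
0.1475 [ 0.54017475 -0.03083423  0.14995652] [-6.07903821  2.50629093 13.72734092]
0.070 0.047 0.050 0.065 0.114 -17.054936617773134 23.5167
312 252
```

View pics/w4c.png

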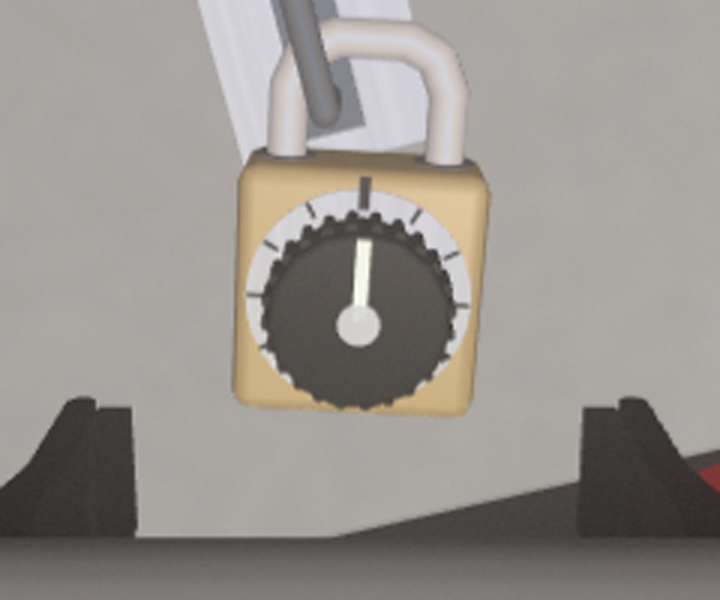

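The pointer (358,326)→(363,240) is parallel to the body edges and points at the index, so the dial is home. Next I'll grip the body, straighten it and pull.

```bash
python3 - <<'E'
from h import *
c=dict(np.load("w4.npz"))
C=lambda a:[(x/3+192,y/3+152) for x,y in a]
b=plane(c,C([(240,170),(235,400),(489,195),(472,412)]),.146); a=lambda u,v:np.arctan2(*(v-u)[1::-1])
yaw=(a(b[1],b[0])+a(b[3],b[2]))/2; ctr=b[:,:2].mean(0)
print("yaw",yaw,"ctr",ctr,"post",plane(c,C([(325,115)]),.122))
xy=[.5400,-.0308]
r.gripper_to(1.0)
r.move_to(xy+[.19],down(yaw)); r.servo_line(xy+[.1245],speed=.08)
f0=r.get_force(); r.gripper_to(0.0,40); r.sleep(.2)
print("gap",r.get_finger_gap()*87,r.get_force()-f0,r.get_tool_pos(),r.get_time())
for y in np.linspace(yaw,-.11,4)[1:]:
    r.servo_line(xy+[.1245],down(y),speed=.05); print(np.round(r.get_force()-f0,1))
d=np.array([np.cos(-.11),np.sin(-.11)]); p0=np.array(r.get_tool_pos())
for s in np.arange(.003,.046,.003):
    t=np.r_[np.array(xy)-s*d,.1245]; r.servo_line(t.tolist(),speed=.04)
    f=r.get_force()-f0; print(round(s*1e3),np.round(f,1),np.round(r.get_tool_pos()[:2],4))
    if f[:2]@d>16: break
print(r.get_time()); shot("wrist","pics/w5.png")
E
```

```text
yaw -0.3447309632361759 ctr [ 0.53962034 -0.03042113] post [[ 0.57306596 -0.03323623  0.122     ]]
gap 49.54443142767409 [-0.15531745  0.22092827  0.72864241] [ 0.54002867 -0.03078541  0.12452986] 26.35
[-1.   0.6  0.3]
[-0.   0.8 -0.2]
[-0.8  1.6 -0.4]
3 [ 1.   1.2 -0.5] [ 0.537  -0.0304]
6 [ 2.1  1.3 -0.5] [ 0.5341 -0.03  ]
9 [ 3.4  0.4 -2.2] [ 0.5313 -0.0297]
12 [ 2.1  1.2 -1.6] [ 0.528  -0.0294]
15 [ 3.3  1.2 -1.2] [ 0.5249 -0.029 ]
18 [ 2.6  1.6 -1.5] [ 0.5219 -0.0287]
21 [ 2.7  2.1 -1.8] [ 0.5188 -0.0284]
24 [ 3.5  1.3 -2.5] [ 0.5162 -0.0281]
27 [10.4 -0.3 -7. ] [ 0.5158 -0.0278]
30 [15.  -3.  -8.5] [ 0.5155 -0.0276]
33 [19.4 -4.4 -9.7] [ 0.515  -0.0272]
29.85
```

View pics/w5.png

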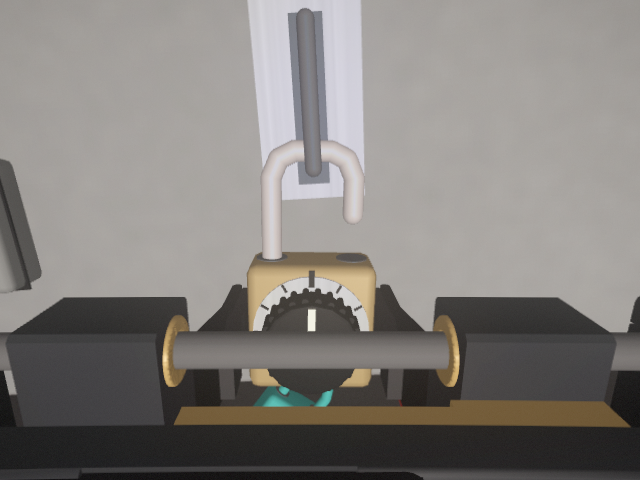

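The shackle is fully open: the tip at (352,218) is clear of the body, and the post at (313,172) is against the bow. I'll slide forward 28 mm to bring the post to the gap.

```bash
python3 - <<'E'
from h import *
xy=np.array([.5400,-.0308]); d=np.array([np.cos(-.11),np.sin(-.11)])
r.servo_line(np.r_[xy-.0245*d,.1245].tolist(),speed=.03); f0=r.get_force()
r.servo_line(np.r_[xy+.0035*d,.1245].tolist(),speed=.05); print(r.get_force()-f0,r.get_tool_pos(),r.get_time())
c=shot("wrist","pics/w6.png"); np.savez("w6.npz",**c)
E
```

```text
[-8.00616146 -1.93593689  7.98077496] [ 0.53940624 -0.03245431  0.12528414] 31.0417
```

View pics/w6.png

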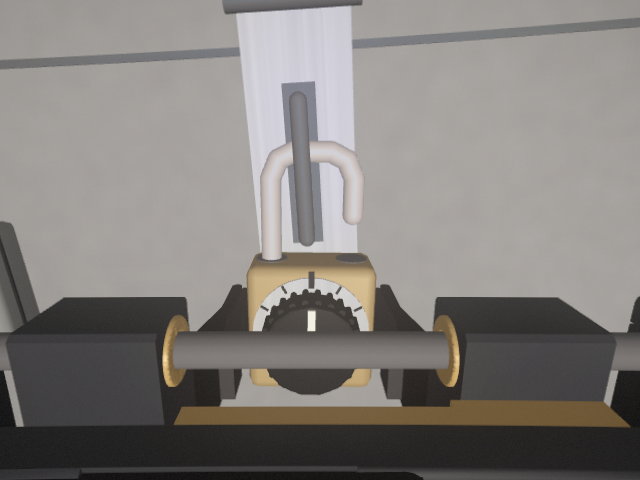

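```bash
python3 - <<'E'
from h import *
c=dict(np.load("w6.npz")); d=np.array([np.cos(-.11),np.sin(-.11)]); t=np.array([.5394,-.0325])
P=lambda uv,z:(plane(c,[uv],z)[0,:2]-t)@d
print("post low",P((307,246),.122),"post as bar end",P((307,246),.1435),"tip",P((352,224),.133),"front",P((312,254),.144),"bow outer",P((318,140),.133))
print("post pred px",pix(c,[[.5735,-.0345,.122],[.5735,-.0345,.1435]]))
for _ in range(3): print(r.get_force(),r.get_tool_pos()); r.sleep(.1)
E
```

```text
post low 0.027933818516521814 post as bar end 0.03440105969167093 tip 0.04023094523439077 front 0.03143337097472406 bow outer 0.07215183035152391
post pred px [[307.3766601  232.02432682]
 [307.13066123 246.73995678]]
[-7.34739601  0.29300608 12.50792044] [ 0.53942765 -0.03244573  0.12529347]
[-8.72332014e+00  2.98051945e-03  1.23797914e+01] [ 0.53943405 -0.03244114  0.12528163]
[-8.92495545  0.75905948 11.67454592] [ 0.53944371 -0.03244091  0.12529507]
```

```bash
python3 - <<'E'
from h import *
d=np.array([np.cos(-.11),np.sin(-.11)])
g=np.array([.5400,-.0308])+.0035*d
for z in (.1252,.1258,.1264,.127):
    r.servo_line(np.r_[g,z].tolist(),speed=.01); print(z,np.round(r.get_force(),1),np.round(r.get_tool_pos(),4))
    if r.get_force()[2]<1.5: break
c=shot("wrist","pics/w7.png"); np.savez("w7.npz",**c)
t=np.array(r.get_tool_pos()[:2])
print("post in lock x:",(np.array([.5735,-.0345])-t)@d, r.get_time(), "pred px",pix(c,[[.5735,-.0345,.1435]]))
E
```

```text
0.1252 [-5.7 -0.5  9.1] [ 0.5394 -0.0324  0.1253]
0.1258 [-6.5 -0.8  7.4] [ 0.5396 -0.0324  0.1254]
0.1264 [-0.2 -1.3 -1.1] [ 0.5419 -0.0316  0.1254]
post in lock x: 0.03127461227539281 32.1917 pred px [[310.09626974 252.28437044]]
```

```bash
python3 - <<'E'
from h import *
d=np.array([np.cos(-.11),np.sin(-.11)]); n=np.array([-d[1],d[0]])
t0=np.array(r.get_tool_pos()[:2])+.0035*d   # compensates ~2 mm lag
r.servo_line(np.r_[t0,.1264].tolist(),speed=.03); print(np.round(r.get_force(),1),np.round(r.get_tool_pos(),4))
for s in np.arange(.004,.049,.004):
    r.servo_line(np.r_[t0+s*n,.1264].tolist(),speed=.05)
    f=r.get_force(); print(round(s*1e3),np.round(f,1),np.round(r.get_tool_pos(),4))
    if np.hypot(f[0],f[1])>14: print("STOP"); break
print(r.get_time()); shot("wrist","pics/w8.png")
E
```

```text
[-1.   0.1 -3.2] [ 0.5461 -0.0316  0.1257]
4 [-0.1  0.3 -4. ] [ 0.5464 -0.0274  0.1262]
8 [-0.4 -0.2 -3.5] [ 0.5468 -0.0235  0.1264]
12 [ 0.8 -0.8 -3.6] [ 0.5473 -0.0196  0.1264]
16 [ 0.5  0.4 -3.7] [ 0.5477 -0.0156  0.1264]
20 [-0.2 -0.8 -3.8] [ 0.5481 -0.0116  0.1264]
24 [-0.6 -0.9 -3.8] [ 0.5485 -0.0077  0.1264]
28 [-0.1  0.2 -4.3] [ 0.549  -0.0037  0.1264]
32 [-0.5 -0.2 -3.7] [5.494e-01 3.000e-04 1.264e-01]
36 [-0.3 -0.8 -3.9] [0.5499 0.0043 0.1264]
40 [ 0.  -0.1 -3.8] [0.5503 0.0082 0.1264]
44 [-0.5 -0.5 -2.6] [0.5507 0.0122 0.1264]
48 [-0.8  0.1 -3.7] [0.5512 0.0162 0.1264]
35.4417
```

View pics/w8.png

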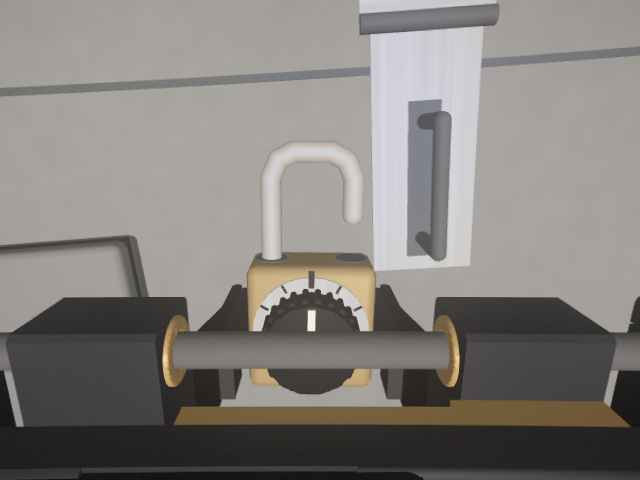

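The lock is clear of the staple: its shackle at (310,150) is well left of the bar at (440,190), still fully out. I'll lift it and present it.

```bash
python3 - <<'E'
from h import *
p=np.array(r.get_tool_pos()); p[2]+=.03; r.servo_line(p.tolist(),speed=.06)
p[2]+=.145; r.servo_line(p.tolist(),speed=.12); r.sleep(.7)
print(r.get_tool_pos(),rot(r.get_tcp_rot())[:,2],r.get_force(),r.get_finger_gap()*87,np.abs(r.get_joint_vel()).max(),r.get_time())
shot("wrist","pics/w9.png")
E
```

```text
[0.55112268 0.01606238 0.30142673] [ 4.21086776e-05  1.85440250e-05 -9.99999999e-01] [-0.73713061  0.37659805 -3.49367147] 50.05372839915329 0.0015774205797623917 38.2
```

View pics/w9.png

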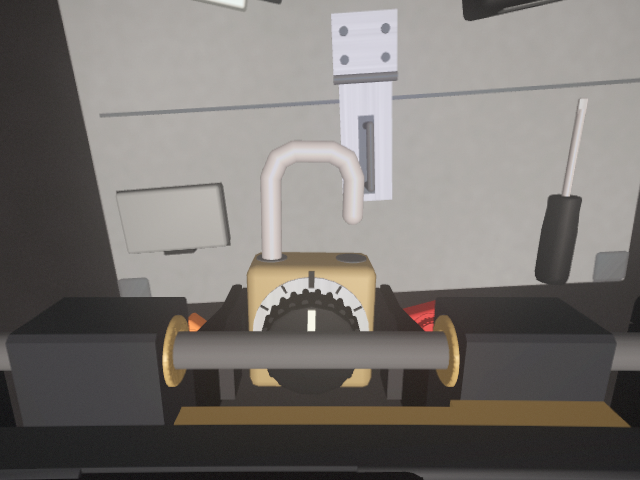

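The lock is held level in the fingers at (311,320), with its dial up and shackle fully out, about 18 cm above the lid. The bit case and screwdriver are undisturbed, so I'm handing it in.

```bash
python3 -c "
from rig import r
print(r.job_done(),r.get_time())"
```

```text
the job is handed in; nothing more can be done
the job is handed in; nothing more can be done
```

The padlock was dialled home, pulled open and unhooked from the staple, and I handed the job in at about 38 s with it held level, dial up and shackle out, about 18 cm above the lid; the judged result was not reported.

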